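Weigh two look-alike cells by hand and hold the genuine one in the tester

ROBOT

A 6-joint arm with a two-finger parallel gripper is mounted at the origin on a cart in front of the work surface, level with it; the furniture and walls round the work are solid. World frame = base frame: x ahead of the robot, y to its left, z up, the work surface at z = 0. Lengths are in m, angles in rad, forces in N, time in s.
With the tool pointing down it reaches from about 0.375 to 0.975 m from the base axis. Payload 3.8 kg.
Tool frame: the origin (TCP) lies on the mounting face of the last link; the fingertips stand 173 mm ahead of it and the grasp point (between the pads) lies 155 mm ahead of it; z points along the fingers, y is the line along which they close (so a half turn about z gives the same grasp; the last joint's range is limited). The gripper opens to 85 mm and grips with 20 to 120 N. Pads are 22 mm wide; open, the fingers measure 114 mm over their backs; the gripper's body (76 mm by 85 mm) begins 54 mm behind the grasp point. The pads swing forward as they close: fully open they stand 13 mm farther back than shut.
Start: joints at [1.259, 0.264, 1.604, -0, 1.274, -0.037], TCP at [0.183, 0.65, 0.405] pointing down, gripper open.
Joint ranges: [-2.63, 2.63], [-0.94, 2.18], [0.31, 2.57], [-1.31, 4.45], [0, 2.66], [-2.55, 2.55]. Speed limits (rad/s): [2.57, 2.57, 3.14, 3.14, 3.14, 3.14].

INTERFACE

Orientations are given as a rotation vector (axis times angle).
In Python, from workcell import bot gives the robot as it stands.
- The arm moves only by the tool drive_tool, never from a script. Its argument "increments" is a list of rows, each an object with "delta_pos": the shift along the tool's x, y, z in mm, a list of three; "turn": the turn about the tool's z in rad; "jaw": the opening, from -1 (shut) to 1 (fully open). A call has 1 to 8 rows; each row shifts and turns the commanded pose from where the row before left it, along the tool's axes as they then stand; what a row does not reach is not made up. A row lasts 1/12 s, in which the tool goes at most 41.7 mm and 7.16 degrees, less where a joint would pass 70% of its speed; a pose out of reach is approached as far as the arm can. A call is refused whole if a number of a shift passes 41.7 or a number of a turn 0.125, either way. A call with a gripper value outside its range is refused whole. The fingers move at their own pace and stop on an object; "grip_force" is the grip in N (left out, the last holds). Time passes only in rows, so rows that do not move let the fingers close. It gives the time, the measured TCP pose, the force, the opening and the grip force at its end, in the units of the state.
- bot.read_state(): the state, without advancing time (a new reading comes with each control period).
- bot.read_camera(name): name is "scene" or "top" or "wrist"; returns a dict with "pixels" (420x560x3 uint8, red, green, blue), "fovy" (degrees; the focal length in pixels is half the picture's height over the tangent of half this angle, whatever the lens; pixels are square), "cx", "cy" (the principal point, pixels), "k1" (the pictures are not rectified: a ray, as slopes to the right and down, at radius r is drawn at 1 + k1 r^2 times it, then the intrinsics apply), "camera_from_world" (4x4, takes a point from world to camera coordinates); the wrist camera has in their place "hand_eye" (4x4, takes a point from camera to tool coordinates, whose origin is the TCP and whose axes are the flange's). Camera axes: x right, y down, z forward; pixel columns grow to the right and rows downward; lengths in m; the calibration is good to about 2 mm. A picture is of the moment at which its call begins: read the wrist's pose just before it. There is no depth.
- bot.finish_job(): hands the job in; it is judged then, once.
The state is a dict: "time": time; "q": joint angles; "joint_vel": joint speeds; "joint_torque": joint torques, N m; "tool_pos": TCP position; "tcp_rot": TCP orientation; "wrist_force": force on the tool from outside, world axes, zero at the start; "torque": the same for the moment, N m; "width": opening from 0.0 (shut) to 1.0 (fully open); "grip_force": force on a finger pad.
Only numpy, scipy, OpenCV 4.12 (cv2) and the standard library are available. Lean on these libraries where they do the work, as an engineer would, in place of code of your own. Each camera call takes 0.05 s, during which the arm holds its last target. There are 200 camera calls.

TASK

One of the two teal lithium cells is an underweight counterfeit, though they look alike. Lift each in turn off the bench to feel its weight and leave the lighter one standing upright on the worktop; lower the heavier one upright into the round cup of the grey tester and press it gently down on the sprung brass contact until it is fully home. Finish like that, still gripping the cell by its sides and keeping it pressed down, with neither cell ever tipped over and the other things on the bench left alone.

Things in the scene. Friction and masses are not known exactly. Their poses are not given: they have to be found in the camera images.
- cell_p_centre (a point): one of two outwardly identical large lithium cells: upright cylinder 40 mm in diameter and 90 mm tall, teal sleeve, steel cap on top. This point is at its centre, 45 mm above its underside; z is its long axis (up). It stands free on the worktop, one cell to the left and one to the right of the tester (either way round). Its weight is unknown, between 0.08 and 0.33 kg; the two differ by at least 0.1 kg.
- cell_q_centre (a point): one of two outwardly identical large lithium cells: upright cylinder 40 mm in diameter and 90 mm tall, teal sleeve, steel cap on top. This point is at its centre, 45 mm above its underside; z is its long axis (up). It stands free on the worktop, one cell to the left and one to the right of the tester (either way round). Its weight is unknown, between 0.08 and 0.33 kg; the two differ by at least 0.1 kg.
- tester: grey bench cell tester fixed to the worktop, 112 mm (its x) by 88 mm (its y), top face 44 mm above the worktop, black display near its -x end (towards the robot), round black cup standing on the top, 22 mm to +x of the middle. Origin: centre of its underside, on the worktop; z up.
- cup_mouth (a point): centre of the open mouth of the tester's cup, 62 mm above the worktop. The cup is a round collar 56 mm outside, 46 mm inside and 18 mm deep, with a flat floor 44 mm above the worktop; axes as the tester's.
- contact (a joint): how far the brass contact (26 mm disc in the middle of the cup's floor) is pressed down, in m: 0 at rest, when its top stands 6 mm above the cup's floor (12 mm below the mouth); 0.006 when fully down, level with the cup's floor. Its spring pushes up with 5 N as it starts to move and 11 N when fully down, so a cell's own weight does not move it.
- alcohol_bottle: translucent white plastic bottle, 38 mm across, 74 mm tall, a bystander; origin at the centre of its underside.
- green_tape: roll of green tape, 53 mm across, 12 mm high, a bystander; origin at the centre of its underside.
- driver_red: small red screwdriver, 151 mm long, 15 mm thick, lying along its y, a bystander; origin at the centre of its underside.
- earbud_case: white earbud case, 46 x 56 x 24 mm, a bystander; origin at the centre of its underside.
- phone_open: dark grey phone lying flat, 136 (its x) x 67 x 9 mm, a bystander; origin at the centre of its underside.

How it is judged:
By the outcome, as a careful person would: the job done as asked, in the order asked, and still so for the second after the job is handed in, while the arm keeps its last pose, push and grip.
It also fails if it takes over 58 s, if anything falls off the work surface, if the arm or the gripper's body presses on something with over 40 N, if the wrist force passes 120 N, or if a joint passes its speed limit or range.

## Working session

There is one attempt and no reset: what is moved stays moved. The work goes in short steps, Python scripts to look and compute and a tool call to move; the robot and the scene stay as the last step left them, time stands still between calls to the robot, and variables do not carry over. Pictures are saved under pics/ and viewed, at most 10 in all, crops included, and the job is handed in when it is done.

Besides the shell and the picture viewer there is one more tool, called after "Call:" by a JSON object that holds its "method" and its "body". drive_tool: Moves the arm, as the interface text tells. Its arguments: {"type":"object","properties":{"increments":{"type":"array"},"grip_force":{"type":"number"}},"required":["increments"]}

```bash
ls; mkdir -p pics
cat > h.py <<'E'
import numpy as np, cv2
from workcell import bot
from scipy.spatial.transform import Rotation as R
def snap(n,f):
    c=bot.read_camera(n); cv2.imwrite(f'pics/{f}.png',c['pixels'][:,:,::-1]); np.save(f'pics/{f}.npy',{k:v for k,v in c.items()},allow_pickle=True); return c
def load(f): return np.load(f'pics/{f}.npy',allow_pickle=True).item()
def ray(c,u,v,T=None):
    f=c['pixels'].shape[0]/2/np.tan(np.radians(c['fovy'])/2)
    K=np.array([[f,0,c['cx']],[0,f,c['cy']],[0,0,1.]])
    p=cv2.undistortPoints(np.array([[[u,v]]],float),K,np.array([c['k1'],0,0,0.]))[0,0]
    W=np.linalg.inv(np.array(c['camera_from_world'])) if T is None else T
    return W[:3,3],W[:3,:3]@np.array([p[0],p[1],1.])
def atz(c,u,v,z,T=None):
    o,d=ray(c,u,v,T); return o+d*(z-o[2])/d[2]
def tri(a,b):
    (o1,d1),(o2,d2)=a,b; A=np.c_[d1,-d2]; s=np.linalg.lstsq(A,o2-o1,rcond=None)[0]
    p,q=o1+s[0]*d1,o2+s[1]*d2; return (p+q)/2,np.linalg.norm(p-q)
E
python3 - <<'E'
from h import *
print(bot.read_state())
a=snap('scene','s0');b=snap('top','t0')
for c in(a,b): print(c['fovy'],c['k1'],np.linalg.inv(c['camera_from_world']).round(3))
E
```

```text
pics
{'time': 0.0, 'q': array([ 1.25911440e+00,  2.64768294e-01,  1.60535552e+00, -2.98091606e-06,
        1.27368724e+00, -3.69145893e-02]), 'joint_vel': array([-1.64467721e-04,  1.27353971e-04,  2.47968028e-05, -5.37480127e-04,
        6.86873124e-04, -8.17211842e-04]), 'joint_torque': array([ 1.35926814e-03, -5.15121317e+01, -3.67312539e+01, -5.20009542e-05,
        1.32988935e-02,  3.23374650e-05]), 'tool_pos': array([0.18305261, 0.64935926, 0.40336137]), 'tcp_rot': array([-0.43019318, -3.11161165,  0.00343221]), 'wrist_force': array([ 0.12826631, -0.41621531,  0.20683121]), 'torque': array([0.03186387, 0.00564414, 0.02781109]), 'grip_force': 0.0, 'width': 0.9998605654384138}
42.347884606955986 -0.0894081739296872 [[ 0.284 -0.677  0.679 -0.665]
 [-0.959 -0.215  0.187 -0.216]
 [ 0.019 -0.704 -0.71   1.356]
 [ 0.     0.     0.     1.   ]]
45.45875349529096 -0.06285792198722025 [[ 0.017 -0.993  0.116  0.372]
 [-1.    -0.019 -0.021  0.119]
 [ 0.023 -0.115 -0.993  1.332]
 [ 0.     0.     0.     1.   ]]
```

View pics/s0.png

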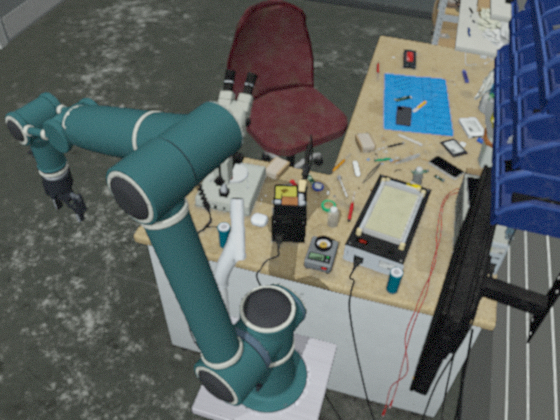

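View pics/t0.png

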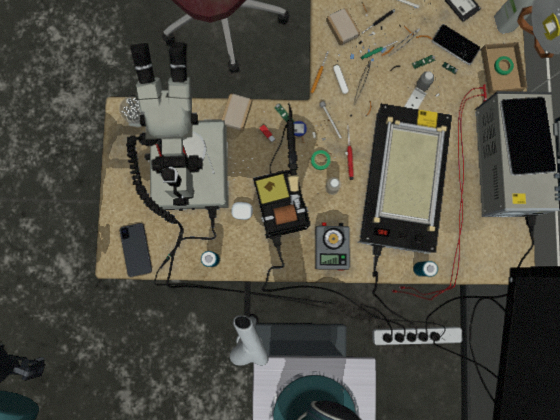

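The scene view has the cells near (225,235) and (395,280). The top view has them near (209,259) and (430,269), with the tester's cup near (333,239). I'll enlarge those spots.

Run:
```python
import cv2,numpy as np
s=cv2.imread('pics/s0.png');t=cv2.imread('pics/t0.png')
def cr(i,u,v): return cv2.resize(i[v-25:v+25,u-25:u+25],(260,260),interpolation=cv2.INTER_CUBIC)
a=np.hstack([cr(s,225,235),cr(s,395,280),cr(s,322,248)]);b=np.hstack([cr(t,209,259),cr(t,430,269),cr(t,333,245)])
cv2.imwrite('pics/c0.png',np.vstack([a,b]))
```

```text
(no output)
```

View pics/c0.png

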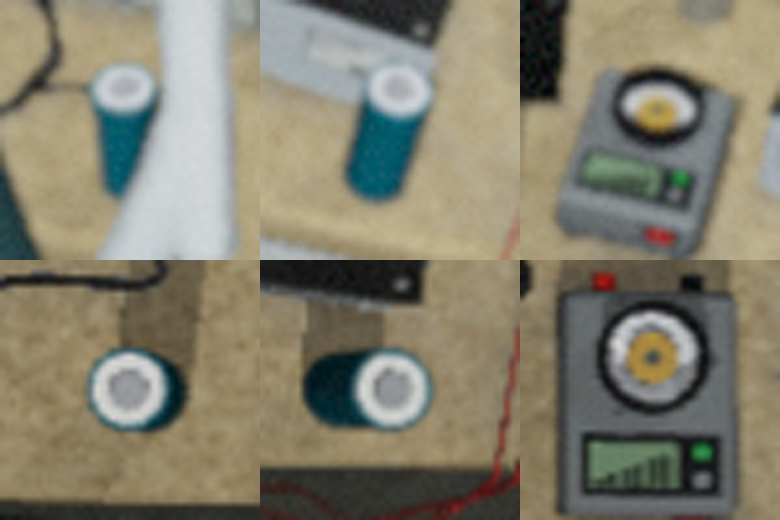

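Run:
```python
from h import *
s,t=load('s0'),load('t0')
for n,a,b,z in(('A',(223.4,226.7),(208.4,258.6),.09),('B',(396.3,271.9),(430,268.4),.09),('cup',(323.3,243),(333.2,238.1),.062)):
    print(n,tri(ray(s,*a),ray(t,*b)),atz(s,*a,z),atz(t,*b,z))
for u,v in((315.5,226.5),(349.5,226.5),(315.5,269),(349.5,269)): print(atz(t,u,v,.044))
c=bot.read_camera('wrist');print(c['fovy'],c['k1'],c['cx'],c['cy'],np.array(c['hand_eye']).round(3))
st=bot.read_state();print(R.from_rotvec(st['tcp_rot']).as_matrix().round(3))
# reference frames around: bottle, others
for n,(u,v) in dict(bottle=(335,185),iron=(283,235),hotplate=(362,243),case=(241,211)).items(): print(n,atz(t,u,v,.05))
```

```text
A (array([0.39924255, 0.27073005, 0.09104791]), np.float64(0.0017301655421218182)) [0.40030461 0.27027641 0.09      ] [0.39900664 0.27169035 0.09      ]
B (array([ 0.3839367 , -0.28077444,  0.08904626]), np.float64(0.0021527518991493596)) [ 0.38372928 -0.28171895  0.09      ] [ 0.38360452 -0.27938965  0.09      ]
cup (array([ 0.45795409, -0.0418639 ,  0.05597979]), np.float64(0.002965066168297472)) [ 0.45337907 -0.04403361  0.062     ] [ 0.45708689 -0.03969027  0.062     ]
[0.48747847 0.00410909 0.044     ]
[ 0.48909583 -0.08415207  0.044     ]
[0.37828424 0.00307013 0.044     ]
[ 0.37962017 -0.08439835  0.044     ]
70.4120111659022 -0.042922851004659666 280.56892617533094 209.21058200896775 [[-0.    -0.966 -0.26   0.066]
 [ 1.    -0.001  0.001  0.   ]
 [-0.001 -0.26   0.966  0.032]
 [ 0.     0.     0.     1.   ]]
[[-0.962  0.271 -0.001]
 [ 0.271  0.962 -0.002]
 [ 0.    -0.002 -1.   ]]
bottle [ 0.59613501 -0.04522037  0.05      ]
iron [0.46354238 0.08785407 0.05      ]
hotplate [ 0.44656296 -0.11560343  0.05      ]
case [0.52334941 0.19688468 0.05      ]
```

Run:
```python
from h import *
s,t=load('s0'),load('t0')
for a in((238,202),(228,300)):
  for b in((243,322),(262,360),(235,352)): print(a,b,tri(ray(s,*a),ray(t,*b)))
im=cv2.resize(cv2.imread('pics/s0.png')[150:330,160:400],(800,600),interpolation=cv2.INTER_CUBIC)
cv2.imwrite('pics/c1.png',im)
```

```text
(238, 202) (243, 322) (array([0.27368613, 0.16708367, 0.35143995]), np.float64(0.004596957183674798))
(238, 202) (262, 360) (array([0.21202165, 0.13475057, 0.41917019]), np.float64(0.009074044623054233))
(238, 202) (235, 352) (array([0.22820764, 0.16407447, 0.39752439]), np.float64(0.033538194409009216))
(228, 300) (243, 322) (array([ 0.23112665,  0.19431394, -0.04692491]), np.float64(0.009382092808907979))
(228, 300) (262, 360) (array([0.15052757, 0.14742271, 0.08347065]), np.float64(0.02679558737174574))
(228, 300) (235, 352) (array([0.17099195, 0.18861601, 0.04031614]), np.float64(0.03148842504861644))
```

View pics/c1.png

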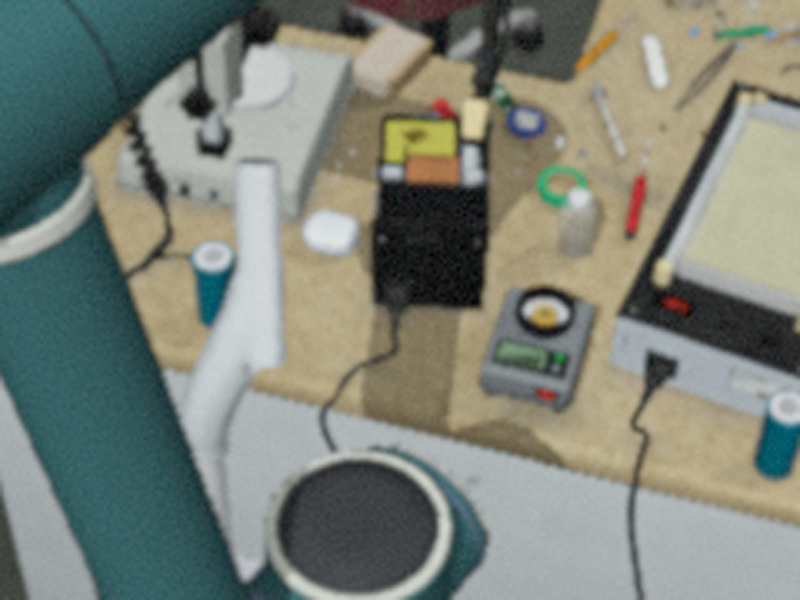

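The view shows a pale pole standing between the robot base and the left cell. I'll take a closer look before reaching over it.

Run:
```python
from h import *
im=cv2.resize(cv2.imread('pics/t0.png')[300:420,200:360],(800,600),interpolation=cv2.INTER_CUBIC)
im=cv2.convertScaleAbs(im,alpha=1.5,beta=10)
cv2.imwrite('pics/c2.png',im)
```

```text
(no output)
```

View pics/c2.png

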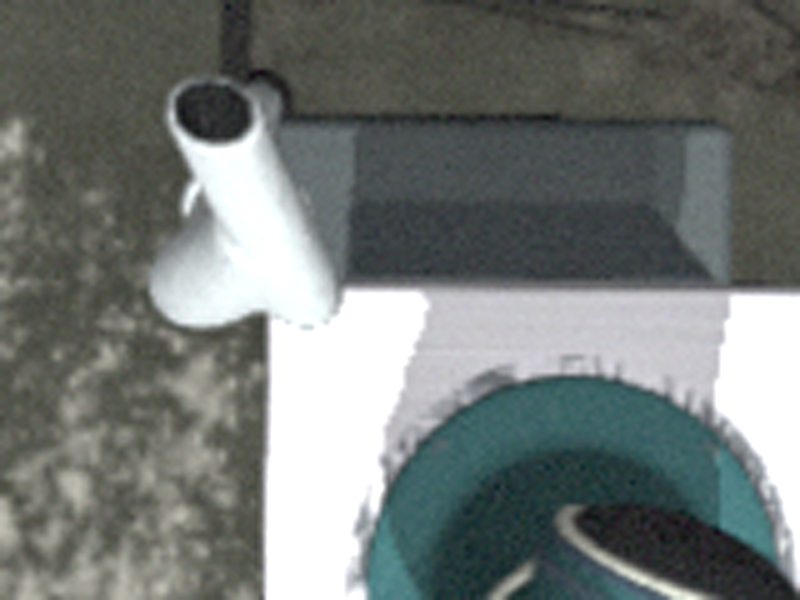

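Call:
{"method": "drive_tool", "body": {"increments": [{"delta_pos": [0,-41,0],"turn": 0,"jaw": 1},{"delta_pos": [0,-41,0],"turn": 0,"jaw": 1},{"delta_pos": [0,-41,0],"turn": 0,"jaw": 1},{"delta_pos": [0,-41,0],"turn": 0,"jaw": 1}]}}

```text
time: 0.48
tool_pos: [0.1382, 0.4902, 0.4036]
tcp_rot: [-0.43, -3.112, 0.003]
wrist_force: [0.9, 0.0, 1.9]
width: 0.999
grip_force: 0.0
```

```bash
python3 -c "
from h import *
s=bot.read_state();print(s['q'].round(4),s['tool_pos'].round(4),s['tcp_rot'].round(3),s['wrist_force'].round(2),s['time'])"
```

```text
[ 1.2472 -0.0509  1.9526 -0.      1.2418 -0.0489] [0.1382 0.4902 0.4036] [-4.300e-01 -3.112e+00  3.000e-03] [0.95 0.05 1.86] 0.4833
```

The pole is a hot-air gun standing at the cart's edge. Its nozzle, at about (243,322) in the top view, points up.

Run:
```python
from h import *
s,t=load('s0'),load('t0')
print(tri(ray(s,239.5,259.5),ray(t,263,362)),tri(ray(s,237.4,199.5),ray(t,243,322)),tri(ray(s,239,225),ray(t,250,337)))
st=bot.read_state();M=R.from_rotvec(st['tcp_rot']).as_matrix()
print(M.T@(np.array([.3993,.271,.405])-st['tool_pos']))
# rough: where robot wrist/elbow stands: images now
```

```text
(array([0.17791532, 0.13061852, 0.23873297]), np.float64(0.00010747738726323536)) (array([0.27424674, 0.16757205, 0.35990115]), np.float64(0.0026597063862140798)) (array([0.23921711, 0.15439597, 0.30223648]), np.float64(0.005528035197680337))
[-0.31081069 -0.14012329 -0.00120587]
```

Call:
{"method": "drive_tool", "body": {"increments": [{"delta_pos": [-38,-16,0],"turn": 0,"jaw": 1},{"delta_pos": [-38,-16,0],"turn": 0,"jaw": 1},{"delta_pos": [-38,-16,0],"turn": 0,"jaw": 1},{"delta_pos": [-38,-16,0],"turn": 0,"jaw": 1},{"delta_pos": [-38,-16,0],"turn": 0,"jaw": 1},{"delta_pos": [-38,-16,0],"turn": 0,"jaw": 1},{"delta_pos": [-35,-16,0],"turn": 0,"jaw": 1}]}}

```text
time: 1.07
tool_pos: [0.3626, 0.3109, 0.4047]
tcp_rot: [0.43, 3.111, 0.0]
wrist_force: [1.2, -0.0, -0.1]
width: 1.002
grip_force: 0.0
```

Call:
{"method": "drive_tool", "body": {"increments": [{"delta_pos": [-38,-16,20],"turn": 0,"jaw": 1},{"delta_pos": [-10,-12,30],"turn": 0,"jaw": 1},{"delta_pos": [0,0,0],"turn": 0,"jaw": 1}]}}

```text
time: 1.32
tool_pos: [0.3969, 0.2713, 0.3511]
tcp_rot: [-0.436, -3.105, 0.011]
wrist_force: [-2.3, -0.9, -1.4]
width: 1.0
grip_force: 0.0
```

```bash
cat >> h.py <<'E'
def wT(st,c):
    M=np.eye(4);M[:3,:3]=R.from_rotvec(st['tcp_rot']).as_matrix();M[:3,3]=st['tool_pos'];return M@np.array(c['hand_eye'])
E
python3 - <<'E'
from h import *
s=bot.read_state();c=snap('wrist','w1');np.save('pics/w1T.npy',wT(s,c))
print(s['q'].round(3),s['tool_pos'].round(4),s['tcp_rot'].round(3),s['wrist_force'].round(2),s['time'])
k=snap('scene','s1')
im=np.vstack([np.hstack([cv2.resize(c['pixels'],(400,300)),cv2.resize(k['pixels'][100:310,160:440],(400,300))])])
cv2.imwrite('pics/m1.png',im[:,:,::-1])
E
```

```text
[ 5.480e-01 -6.300e-02  2.064e+00 -1.000e-03  1.150e+00 -7.430e-01] [0.3969 0.2713 0.3511] [-0.436 -3.105  0.011] [-2.29 -0.87 -1.39] 1.3167
```

View pics/m1.png

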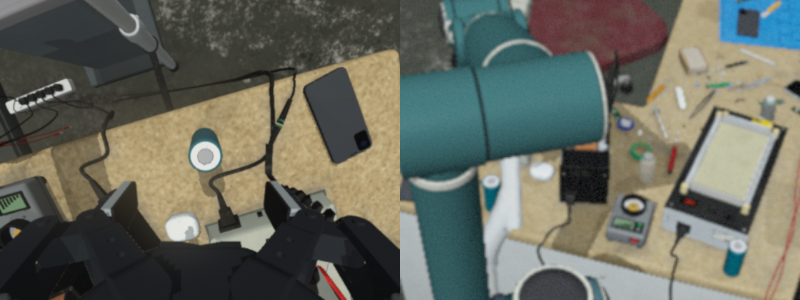

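The left half is the wrist view, with the cell's cap near (288,219) at full resolution. The right half shows the arm's forearm passing over the hot-air gun.

```bash
cat >> h.py <<'E'
def cap(c,u,v,w=60):
    hsv=cv2.cvtColor(c['pixels'],cv2.COLOR_RGB2HSV); m=((hsv[...,1]<45)&(hsv[...,2]>110)).astype(np.uint8)
    m=cv2.morphologyEx(m,cv2.MORPH_CLOSE,np.ones((5,5))); n,l,s,ce=cv2.connectedComponentsWithStats(m)
    best=min(range(1,n),key=lambda i:np.hypot(*(ce[i]-[u,v]))+(1e3 if s[i,4]<300 else 0))
    return ce[best],s[best]
E
python3 - <<'E'
from h import *
c=load('w1');T=np.load('pics/w1T.npy')
p,s=cap(c,288,219);print(p,s,atz(c,*p,.09,T),T[:3,3])
# nozzle tip in world (.274,.168,.36); FK estimate of forearm
E
```

```text
[286.38302009 218.07777058] [ 263  198   49   42 1543] [0.39958218 0.27393976 0.09      ] [0.33343106 0.28956157 0.31942401]
```

Call:
{"method": "drive_tool", "body": {"increments": [{"delta_pos": [-2,2,25],"turn": 0,"jaw": 1},{"delta_pos": [0,0,25],"turn": 0,"jaw": 1},{"delta_pos": [0,0,15],"turn": 0,"jaw": 1},{"delta_pos": [0,0,0],"turn": 0,"jaw": 1},{"delta_pos": [0,0,0],"turn": 0,"jaw": 1}]}}

```text
time: 1.83
tool_pos: [0.3991, 0.2775, 0.2922]
tcp_rot: [-0.428, -3.112, -0.0]
wrist_force: [0.2, 0.9, -0.0]
width: 0.999
grip_force: 0.0
```

Run:
```python
from h import *
s=bot.read_state();c=snap('wrist','w2');T=wT(s,c)
c1=load('w1');T1=np.load('pics/w1T.npy');p1,_=cap(c1,288,219)
f=210/np.tan(np.radians(c['fovy'])/2)
P=np.linalg.inv(T)@np.r_[.3995,.273,.09,1];g=(c['cx']+f*P[0]/P[2],c['cy']+f*P[1]/P[2])
p,st=cap(c,*g);print(g,p,st,atz(c,*p,.09,T),tri(ray(c1,*p1,T1),ray(c,*p,T)))
print(s['tool_pos'],s['q'].round(3),s['joint_torque'].round(1),s['wrist_force'])
M=R.from_rotvec(s['tcp_rot']).as_matrix();print(M.round(3))
P=np.linalg.inv(T)@np.r_[.274,.168,.36,1];print(P)
```

```text
(np.float64(272.8145692529991), np.float64(243.55556731022102)) [274.30310263 242.84367542] [ 244  217   64   54 2514] [0.3993109  0.27399788 0.09      ] (array([0.40025383, 0.2737313 , 0.0875633 ]), np.float64(0.00010456438206133657))
[0.3990557  0.27749309 0.29218636] [ 0.556  0.007  2.114  0.     1.02  -0.742] [ -0.1 -32.  -31.5  -0.    0.    0. ] [ 0.23906954  0.85322239 -0.01112352]
[[-0.963  0.27  -0.   ]
 [ 0.27   0.963  0.   ]
 [ 0.     0.    -1.   ]]
[-0.13932165  0.00195909 -0.10311446  1.        ]
```

Call:
{"method": "drive_tool", "body": {"increments": [{"delta_pos": [-2,-3,20],"turn": 0,"jaw": 1},{"delta_pos": [0,0,20],"turn": 0,"jaw": 1},{"delta_pos": [0,0,17],"turn": 0,"jaw": 1},{"delta_pos": [0,0,10],"turn": 0,"jaw": 1},{"delta_pos": [0,0,0],"turn": 0,"jaw": 1},{"delta_pos": [0,0,0],"turn": 0,"jaw": 1}], "grip_force": 50}}

```text
time: 2.38
tool_pos: [0.4011, 0.2735, 0.2255]
tcp_rot: [0.43, 3.111, 0.001]
wrist_force: [1.0, 0.8, 0.2]
width: 1.0
grip_force: 0.0
```

Run:
```python
from h import *
s=bot.read_state();print(s['tool_pos'],s['q'].round(3),s['joint_torque'].round(1),s['wrist_force'])
```

```text
[0.40106819 0.27353537 0.22552291] [ 0.547  0.096  2.165  0.     0.879 -0.749] [  0.  -34.2 -28.8   0.    0.    0. ] [1.04938905 0.81639921 0.23554585]
```

Call:
{"method": "drive_tool", "body": {"increments": [{"delta_pos": [0,0,0],"turn": 0,"jaw": 0.4},{"delta_pos": [0,0,0],"turn": 0,"jaw": 0.1},{"delta_pos": [0,0,0],"turn": 0,"jaw": -1},{"delta_pos": [0,0,0],"turn": 0,"jaw": -1},{"delta_pos": [0,0,0],"turn": 0,"jaw": -1},{"delta_pos": [0,0,0],"turn": 0,"jaw": -1}]}}

```text
time: 2.88
tool_pos: [0.4013, 0.2733, 0.2256]
tcp_rot: [0.43, 3.11, 0.002]
wrist_force: [-1.3, 0.1, 7.2]
width: 0.456
grip_force: 50.3
```

Call:
{"method": "drive_tool", "body": {"increments": [{"delta_pos": [0,0,-10],"turn": 0,"jaw": -1},{"delta_pos": [0,0,-25],"turn": 0,"jaw": -1},{"delta_pos": [0,0,-15],"turn": 0,"jaw": -1},{"delta_pos": [0,0,0],"turn": 0,"jaw": -1},{"delta_pos": [0,0,0],"turn": 0,"jaw": -1},{"delta_pos": [0,0,0],"turn": 0,"jaw": -1}]}}

```text
time: 3.38
tool_pos: [0.4001, 0.2726, 0.2737]
tcp_rot: [-0.43, -3.111, 0.001]
wrist_force: [0.1, -0.8, -1.3]
width: 0.457
grip_force: 50.5
```

Call:
{"method": "drive_tool", "body": {"increments": [{"delta_pos": [0,0,0],"turn": 0,"jaw": -1}]}}

```text
time: 3.47
tool_pos: [0.3999, 0.2725, 0.273]
tcp_rot: [-0.43, -3.11, 0.003]
wrist_force: [0.0, -0.1, -2.9]
width: 0.46
grip_force: 50.5
```

Call:
{"method": "drive_tool", "body": {"increments": [{"delta_pos": [0,0,0],"turn": 0,"jaw": -1}]}}

```text
time: 3.55
tool_pos: [0.4, 0.2726, 0.2731]
tcp_rot: [-0.43, -3.11, 0.003]
wrist_force: [0.6, -0.4, -0.7]
width: 0.453
grip_force: 50.5
```

Call:
{"method": "drive_tool", "body": {"increments": [{"delta_pos": [0,0,0],"turn": 0,"jaw": -1}]}}

```text
time: 3.63
tool_pos: [0.4002, 0.2727, 0.2733]
tcp_rot: [-0.43, -3.11, 0.002]
wrist_force: [-0.1, 2.2, -1.3]
width: 0.459
grip_force: 50.5
```

Call:
{"method": "drive_tool", "body": {"increments": [{"delta_pos": [0,0,0],"turn": 0,"jaw": -1}]}}

```text
time: 3.72
tool_pos: [0.4004, 0.2728, 0.2737]
tcp_rot: [-0.43, -3.111, 0.001]
wrist_force: [0.1, 0.1, -0.5]
width: 0.453
grip_force: 50.5
```

Run:
```python
from h import *
s=bot.read_state();print(s['tool_pos'],s['joint_torque'].round(2),s['wrist_force'],s['torque'])
```

```text
[0.40038684 0.27280808 0.27372401] [ 0.000e+00 -3.400e+01 -3.238e+01  0.000e+00  1.000e-02 -0.000e+00] [ 0.12595006  0.06995323 -0.53313177] [-0.00189735  0.01893584 -0.00505499]
```

```bash
cat >> h.py <<'E'
def feel(n=24):
    F=[];Q=[]
    for _ in range(n):
        bot.read_camera('top');s=bot.read_state();F.append(s['wrist_force']);Q.append(s['joint_torque'])
    F=np.array(F);Q=np.array(Q);print('F',F.mean(0).round(2),'sem',(F.std(0)/n**.5).round(2),'tq',Q.mean(0).round(3),Q.std(0).round(3),'q',s['q'].round(4),s['tool_pos'].round(4),s['time'],s['grip_force'])
E
python3 -c "
from h import *
feel()"
```

```text
F [-0.01  0.01 -1.03] sem [0.1  0.11 0.08] tq [-0.0000e+00 -3.3996e+01 -3.2479e+01  0.0000e+00  2.0000e-03  0.0000e+00] [0.001 0.025 0.038 0.    0.003 0.   ] q [ 0.5467  0.0265  2.1315  0.      0.9837 -0.7493] [0.4006 0.273  0.2745] 4.9167 50.46724319458008
```

The left cell weighs about 1.0 N. I'll set it back down.

Call:
{"method": "drive_tool", "body": {"increments": [{"delta_pos": [0,0,20],"turn": 0,"jaw": -1},{"delta_pos": [0,0,20],"turn": 0,"jaw": -1},{"delta_pos": [0,0,7],"turn": 0,"jaw": -1},{"delta_pos": [0,0,2],"turn": 0,"jaw": -1},{"delta_pos": [0,0,0],"turn": 0,"jaw": -1},{"delta_pos": [0,0,0],"turn": 0,"jaw": -1},{"delta_pos": [0,0,0],"turn": 0,"jaw": -1}]}}

```text
time: 5.5
tool_pos: [0.4008, 0.2731, 0.2258]
tcp_rot: [0.43, 3.112, 0.001]
wrist_force: [-0.3, -0.8, -1.0]
width: 0.457
grip_force: 51.4
```

```bash
python3 -c "
from h import *
feel(6)"
```

```text
F [-0.04  0.08 -0.69] sem [0.21 0.12 0.18] tq [-1.0000e-03 -3.5480e+01 -3.0097e+01  0.0000e+00 -1.0000e-03 -0.0000e+00] [0.001 0.022 0.016 0.    0.002 0.   ] q [ 0.5467  0.0948  2.1662 -0.      0.8803 -0.7493] [0.4007 0.273  0.2256] 5.8 51.39126777648926
```

Call:
{"method": "drive_tool", "body": {"increments": [{"delta_pos": [0,0,0.7],"turn": 0,"jaw": -1},{"delta_pos": [0,0,0],"turn": 0,"jaw": -1},{"delta_pos": [0,0,0],"turn": 0,"jaw": -1},{"delta_pos": [0,0,0],"turn": 0,"jaw": -1}]}}

```text
time: 6.13
tool_pos: [0.4008, 0.273, 0.2251]
tcp_rot: [0.43, 3.112, 0.0]
wrist_force: [0.0, -0.6, 1.8]
width: 0.456
grip_force: 51.8
```

```bash
python3 -c "
from h import *
feel(6)"
```

```text
F [-0.24 -0.94  2.76] sem [0.21 0.26 0.25] tq [ 2.0100e-01 -3.3766e+01 -2.8878e+01  1.2400e-01 -3.0100e-01  7.0000e-03] [0.024 0.196 0.138 0.016 0.028 0.   ] q [ 5.4670e-01  9.5800e-02  2.1664e+00 -1.0000e-04  8.7900e-01 -7.4930e-01] [0.4008 0.273  0.2251] 6.4333 51.76267147064209
```

Call:
{"method": "drive_tool", "body": {"increments": [{"delta_pos": [0,0,0],"turn": 0,"jaw": 0.3},{"delta_pos": [0,0,0],"turn": 0,"jaw": 1},{"delta_pos": [0,0,0],"turn": 0,"jaw": 1},{"delta_pos": [0,0,0],"turn": 0,"jaw": 1},{"delta_pos": [0,0,-20],"turn": 0,"jaw": 1},{"delta_pos": [0,0,-30],"turn": 0,"jaw": 1},{"delta_pos": [0,0,-25],"turn": 0,"jaw": 1},{"delta_pos": [0,0,0],"turn": 0,"jaw": 1}]}}

```text
time: 7.1
tool_pos: [0.4027, 0.2743, 0.3052]
tcp_rot: [0.429, 3.105, 0.01]
wrist_force: [1.4, 0.3, 0.3]
width: 1.0
grip_force: 0.0
```

Run:
```python
from h import *
s=bot.read_state();c=snap('wrist','w3');T=wT(s,c)
f=210/np.tan(np.radians(c['fovy'])/2)
P=np.linalg.inv(T)@np.r_[.4,.274,.09,1];g=(c['cx']+f*P[0]/P[2],c['cy']+f*P[1]/P[2])
p,st=cap(c,*g);print(g,p,st,atz(c,*p,.09,T));feel(4)
M=R.from_rotvec(s['tcp_rot']).as_matrix();print(M.T@(np.array([.384,-.280,.36])-s['tool_pos']))
```

```text
(np.float64(275.8880277888634), np.float64(227.99205740105072)) [274.70801949 226.90917147] [ 246  202   60   52 2257] [0.39908048 0.2734684  0.09      ]
F [-0.25 -0.21 -0.42] sem [0.18 0.13 0.17] tq [-3.0000e-03 -3.3776e+01 -3.4103e+01  0.0000e+00 -5.4000e-02  0.0000e+00] [0.002 0.207 0.306 0.    0.018 0.   ] q [ 0.5467 -0.0035  2.1119  0.      1.0358 -0.7493] [0.4    0.2726 0.2983] 7.35 0.0
[-0.13271906 -0.53817612 -0.057754  ]
```

Call:
{"method": "drive_tool", "body": {"increments": [{"delta_pos": [0,0,-35],"turn": 0,"jaw": 1},{"delta_pos": [0,0,-35],"turn": 0,"jaw": 1},{"delta_pos": [-9,-30,-20],"turn": 0,"jaw": 1},{"delta_pos": [-9.5,-38,0],"turn": 0,"jaw": 1},{"delta_pos": [-9.5,-38,0],"turn": 0,"jaw": 1},{"delta_pos": [-9.5,-38,0],"turn": 0,"jaw": 1},{"delta_pos": [-9.5,-38,0],"turn": 0,"jaw": 1},{"delta_pos": [-9.5,-38,0],"turn": 0,"jaw": 1}]}}

```text
time: 8.02
tool_pos: [0.3943, 0.0444, 0.3883]
tcp_rot: [-0.429, -3.11, 0.001]
wrist_force: [1.0, -0.3, 0.6]
width: 1.004
grip_force: 0.0
```

Call:
{"method": "drive_tool", "body": {"increments": [{"delta_pos": [-9.5,-38,0],"turn": 0,"jaw": 1},{"delta_pos": [-9.5,-38,0],"turn": 0,"jaw": 1},{"delta_pos": [-9.5,-38,0],"turn": 0,"jaw": 1},{"delta_pos": [-9.5,-38,0],"turn": 0,"jaw": 1},{"delta_pos": [-9.5,-38,0],"turn": 0,"jaw": 1},{"delta_pos": [-9.5,-38,0],"turn": 0,"jaw": 1},{"delta_pos": [-9.5,-38,10],"turn": 0,"jaw": 1},{"delta_pos": [-9.5,-38,20],"turn": 0,"jaw": 1}]}}

```text
time: 8.68
tool_pos: [0.386, -0.2679, 0.3615]
tcp_rot: [0.431, 3.109, -0.002]
wrist_force: [1.3, 0.7, 1.3]
width: 0.996
grip_force: 0.0
```

Call:
{"method": "drive_tool", "body": {"increments": [{"delta_pos": [0,0,20],"turn": 0,"jaw": 1},{"delta_pos": [0,0,0],"turn": 0,"jaw": 1},{"delta_pos": [0,0,0],"turn": 0,"jaw": 1}]}}

```text
time: 8.93
tool_pos: [0.3849, -0.2648, 0.3382]
tcp_rot: [-0.432, -3.106, -0.006]
wrist_force: [0.0, 0.4, -0.0]
width: 1.002
grip_force: 0.0
```

Run:
```python
from h import *
s=bot.read_state();c=snap('wrist','w4');T=wT(s,c);np.save('pics/w4T.npy',T)
f=210/np.tan(np.radians(c['fovy'])/2)
P=np.linalg.inv(T)@np.r_[.384,-.28,.09,1];g=(c['cx']+f*P[0]/P[2],c['cy']+f*P[1]/P[2])
p,st=cap(c,*g);x=atz(c,*p,.09,T);print(g,p,st,x)
M=R.from_rotvec(s['tcp_rot']).as_matrix();print(s['tool_pos'],M.T@(x+[0,0,.135]-s['tool_pos']),s['q'].round(2))
```

```text
(np.float64(259.41231968155313), np.float64(225.010961404573)) [274.80475719 152.66303271] [ 183  126  183   56 1009] [ 0.33495288 -0.25360568  0.09      ]
[ 0.38490847 -0.26480559  0.33815997] [ 0.05041346 -0.00317159  0.1134663 ] [-0.66 -0.08  2.1   0.    1.12 -1.95]
```

View pics/w4.png

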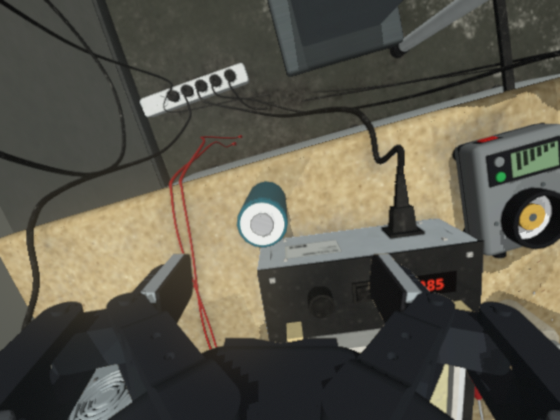

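The cell's cap is at (263,223). The hotplate's silver front is just beyond it, with its top front corner at (262,270). The tester is at the right.

Run:
```python
from h import *
c=load('w4');T=np.load('pics/w4T.npy');t=load('t0')
x=atz(c,262.5,222.5,.09,T);print(x, tri(ray(c,262.5,222.5,T),ray(t,430,268.4)))
print(tri(ray(c,262,270,T),ray(t,437,250)),tri(ray(c,480,242,T),ray(t,362,243)))
print('red wire',[atz(c,u,v,0,T) for u,v in((178,200),(190,270),(208,340))])
s=bot.read_state();M=R.from_rotvec(s['tcp_rot']).as_matrix();print(M.T@(x+[0,0,.135]-s['tool_pos']))
print('cup',atz(c,533,217,.062,T))
```

```text
[ 0.38272853 -0.27716353  0.09      ] (array([ 0.38299328, -0.27791111,  0.09146496]), np.float64(0.00226026824307945))
(array([ 0.42858686, -0.29659364,  0.07771171]), np.float64(0.0108408595629879)) (array([ 0.44691912, -0.11104376,  0.08355506]), np.float64(0.005514837745696749))
red wire [array([ 0.35978736, -0.36899366,  0.        ]), array([ 0.43960317, -0.38506581,  0.        ]), array([ 0.53350635, -0.39713459,  0.        ])]
[-0.00095665 -0.01304291  0.11467403]
cup [ 0.45189663 -0.04931292  0.062     ]
```

Call:
{"method": "drive_tool", "body": {"increments": [{"delta_pos": [-1,-13,0],"turn": 0,"jaw": 1},{"delta_pos": [0,0,20],"turn": -0.085,"jaw": 1},{"delta_pos": [0,0,25],"turn": -0.085,"jaw": 1},{"delta_pos": [0,0,20],"turn": 0,"jaw": 1},{"delta_pos": [0,0,0],"turn": 0,"jaw": 1},{"delta_pos": [0,0,0],"turn": 0,"jaw": 1}]}}

```text
time: 9.48
tool_pos: [0.3836, -0.2776, 0.2761]
tcp_rot: [-0.163, -3.137, -0.001]
wrist_force: [-0.1, 1.2, 0.8]
width: 1.0
grip_force: 0.0
```

Run:
```python
from h import *
s=bot.read_state();c=snap('wrist','w5');T=wT(s,c);np.save('pics/w5T.npy',T)
M=R.from_rotvec(s['tcp_rot']).as_matrix();print(M.round(3))
x=np.array([.3828,-.2775,.09]);f=210/np.tan(np.radians(c['fovy'])/2)
P=np.linalg.inv(T)@np.r_[x,1];u,v=int(c['cx']+f*P[0]/P[2]),int(c['cy']+f*P[1]/P[2])
hsv=cv2.cvtColor(c['pixels'],cv2.COLOR_RGB2HSV);g=cv2.cvtColor(c['pixels'],cv2.COLOR_RGB2GRAY)[v-60:v+60,u-60:u+60]
print(u,v,cv2.HoughCircles(cv2.medianBlur(g,3),cv2.HOUGH_GRADIENT,1,20,param1=80,param2=15,minRadius=18,maxRadius=42))
print(s['tool_pos'],M.T@(x+[0,0,.135]-s['tool_pos']),s['q'].round(2),s['time'])
cv2.imwrite('pics/w5c.png',c['pixels'][max(v-110,0):v+130,max(u-160,0):u+160,::-1])
```

```text
[[-0.995  0.103 -0.001]
 [ 0.103  0.995  0.   ]
 [ 0.001  0.    -1.   ]]
279 250 [[[58.5 62.5 30. ]
  [60.5 20.5 22.5]]]
[ 0.38358518 -0.27756481  0.27608141] [ 7.42491907e-04 -3.63077656e-05  5.10820742e-02] [-0.68  0.    2.15 -0.    0.99 -2.15] 9.4833
```

View pics/w5c.png

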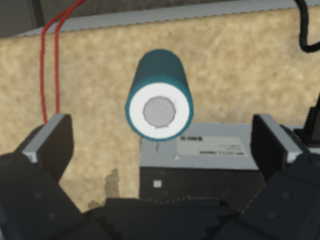

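The cap lies at about (278,252), centred between the open fingers as predicted. I'll descend and grip.

Call:
{"method": "drive_tool", "body": {"increments": [{"delta_pos": [1,0,18],"turn": 0,"jaw": 1},{"delta_pos": [0,0,18],"turn": 0,"jaw": 1},{"delta_pos": [0,0,14],"turn": 0,"jaw": 1},{"delta_pos": [0,0,0],"turn": 0,"jaw": 1},{"delta_pos": [0,0,0],"turn": 0,"jaw": 1}]}}

```text
time: 9.95
tool_pos: [0.3831, -0.2782, 0.2272]
tcp_rot: [0.164, 3.136, -0.001]
wrist_force: [-0.1, -0.1, 0.3]
width: 1.002
grip_force: 0.0
```

Call:
{"method": "drive_tool", "body": {"increments": [{"delta_pos": [0,0,0],"turn": 0,"jaw": 0.4},{"delta_pos": [0,0,0],"turn": 0,"jaw": 0.1},{"delta_pos": [0,0,0],"turn": 0,"jaw": -1},{"delta_pos": [0,0,0],"turn": 0,"jaw": -1},{"delta_pos": [0,0,0],"turn": 0,"jaw": -1},{"delta_pos": [0,0,0],"turn": 0,"jaw": -1}], "grip_force": 60}}

```text
time: 10.45
tool_pos: [0.383, -0.2784, 0.2271]
tcp_rot: [0.164, 3.136, -0.002]
wrist_force: [-1.1, 0.8, 5.7]
width: 0.459
grip_force: 59.8
```

Call:
{"method": "drive_tool", "body": {"increments": [{"delta_pos": [0,0,-10],"turn": 0,"jaw": -1},{"delta_pos": [0,0,-25],"turn": 0,"jaw": -1},{"delta_pos": [0,0,-30],"turn": 0,"jaw": -1},{"delta_pos": [0,0,0],"turn": 0,"jaw": -1},{"delta_pos": [0,0,0],"turn": 0,"jaw": -1},{"delta_pos": [0,0,0],"turn": 0,"jaw": -1}]}}

```text
time: 10.95
tool_pos: [0.382, -0.2775, 0.2901]
tcp_rot: [-0.164, -3.136, -0.001]
wrist_force: [-1.4, 0.4, -3.7]
width: 0.453
grip_force: 61.3
```

```bash
python3 -c "
from h import *
feel(20)"
```

```text
F [-0.08 -0.21 -3.36] sem [0.12 0.11 0.09] tq [-0.0000e+00 -3.3302e+01 -3.4262e+01  2.0000e-03 -2.0000e-03  0.0000e+00] [0.002 0.268 0.277 0.    0.022 0.   ] q [-0.6811 -0.0175  2.1412  0.      1.0178 -2.1471] [ 0.3825 -0.278   0.2909] 11.95 61.27333045005798
```

The right cell weighs 3.4 N, so it is the heavier, genuine one. I'll carry it towards the tester and measure the cup with the wrist camera.

Call:
{"method": "drive_tool", "body": {"increments": [{"delta_pos": [0,0,-30],"turn": 0,"jaw": -1},{"delta_pos": [0,0,-35],"turn": 0,"jaw": -1},{"delta_pos": [2,20,-15],"turn": 0,"jaw": -1},{"delta_pos": [3,35,0],"turn": 0,"jaw": -1},{"delta_pos": [4,38,0],"turn": 0,"jaw": -1},{"delta_pos": [4,38,0],"turn": 0,"jaw": -1},{"delta_pos": [4,38,0],"turn": 0,"jaw": -1},{"delta_pos": [3,30,0],"turn": 0,"jaw": -1}]}}

```text
time: 12.62
tool_pos: [0.3827, -0.0758, 0.3709]
tcp_rot: [0.165, 3.137, 0.001]
wrist_force: [0.9, 0.1, -2.5]
width: 0.454
grip_force: 61.7
```

Call:
{"method": "drive_tool", "body": {"increments": [{"delta_pos": [-15,25,0],"turn": 0,"jaw": -1},{"delta_pos": [-30,10,0],"turn": 0,"jaw": -1},{"delta_pos": [-35,4,0],"turn": 0,"jaw": -1},{"delta_pos": [-35,4,0],"turn": 0,"jaw": -1},{"delta_pos": [-25,2,0],"turn": 0,"jaw": -1},{"delta_pos": [0,0,0],"turn": 0,"jaw": -1},{"delta_pos": [0,0,0],"turn": 0,"jaw": -1}]}}

```text
time: 13.2
tool_pos: [0.5283, -0.0477, 0.3704]
tcp_rot: [-0.164, -3.136, -0.0]
wrist_force: [-0.3, 0.1, -2.5]
width: 0.457
grip_force: 61.9
```

Run:
```python
from h import *
s=bot.read_state();c=snap('wrist','w6');T=wT(s,c);np.save('pics/w6T.npy',T)
f=210/np.tan(np.radians(c['fovy'])/2)
P=np.linalg.inv(T)@np.r_[.456,-.042,.062,1];print(s['tool_pos'],s['time'],s['width'],c['cx']+f*P[0]/P[2],c['cy']+f*P[1]/P[2])
```

```text
[ 0.52832681 -0.04773117  0.37041633] 13.2 0.4571865049139558 277.7496074230864 121.57568421734052
```

View pics/w6.png

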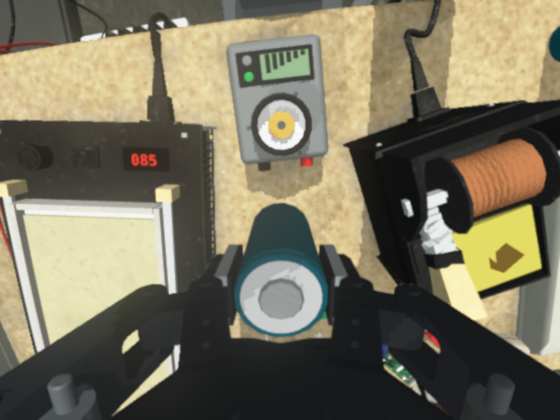

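The cup's collar is centred near (282,124) with the brass disc at (281,125). The held cell's cap is at about (281,298).

```bash
cat >> h.py <<'E'
def cup(c,u,v,w=38):
    u,v=int(u),int(v);im=c['pixels'][v-w:v+w,u-w:u+w];hsv=cv2.cvtColor(im,cv2.COLOR_RGB2HSV)
    b=((hsv[...,0]>12)&(hsv[...,0]<32)&(hsv[...,1]>110)&(np.hypot(*(np.mgrid[-w:w,-w:w]))<22)).astype(np.uint8)
    k=(hsv[...,2]<60).astype(np.uint8)
    n,l,s,ce=cv2.connectedComponentsWithStats(k); i=1+s[1:,4].argmax()
    cs,_=cv2.findContours((l==i).astype(np.uint8),cv2.RETR_EXTERNAL,cv2.CHAIN_APPROX_NONE)
    e=cv2.fitEllipse(max(cs,key=len)); ys,xs=np.nonzero(b)
    return (e[0][0]+u-w,e[0][1]+v-w),e[1],(xs.mean()+u-w,ys.mean()+v-w),len(xs)
def cellcap(c,T,M):
    # held cap: low-saturation bright ring+disc
    hsv=cv2.cvtColor(c['pixels'],cv2.COLOR_RGB2HSV);m=((hsv[...,1]<50)&(hsv[...,2]>120)).astype(np.uint8);m[:240]=0;m[345:]=0;m[:,:225]=0;m[:,335:]=0
    n,l,s,ce=cv2.connectedComponentsWithStats(m);i=1+s[1:,4].argmax()
    cs,_=cv2.findContours((l==i).astype(np.uint8),cv2.RETR_EXTERNAL,cv2.CHAIN_APPROX_NONE);return cv2.fitEllipse(cv2.convexHull(max(cs,key=len)))
E
python3 - <<'E'
from h import *
c=load('w6');T=np.load('pics/w6T.npy');s=bot.read_state()
a=cup(c,282,124);print(a,atz(c,*a[0],.062,T),atz(c,*a[2],.05,T))
e=cellcap(c,T,0);He=np.array(c['hand_eye']);print(e,atz(c,*e[0],.137,He))
E
```

```text
Traceback (most recent call last):
  File "h.py", line 34, in cup
    n,l,s,ce=cv2.connectedComponentsWithStats(k); i=1+s[1:,4].argmax()
                                                      ~~~~~~~~~~~~~~^^
ValueError: attempt to get argmax of an empty sequence
```

Call:
{"method": "drive_tool", "body": {"increments": [{"delta_pos": [15,15,15],"turn": 0,"jaw": -1},{"delta_pos": [15,15,15],"turn": 0,"jaw": -1},{"delta_pos": [0,0,0],"turn": 0,"jaw": -1},{"delta_pos": [0,0,0],"turn": 0,"jaw": -1}]}}

```text
time: 13.58
tool_pos: [0.4982, -0.0144, 0.3394]
tcp_rot: [-0.163, -3.134, 0.0]
wrist_force: [-0.5, -0.8, -2.4]
width: 0.455
grip_force: 61.9
```

Run:
```python
from h import *
s=bot.read_state();c=snap('wrist','w7');T=wT(s,c);np.save('pics/w7T.npy',T)
f=210/np.tan(np.radians(c['fovy'])/2);c6=load('w6');T6=np.load('pics/w6T.npy');a6=cup(c6,282,124)
P=np.linalg.inv(T)@np.r_[.456,-.045,.062,1];u,v=c['cx']+f*P[0]/P[2],c['cy']+f*P[1]/P[2]
a=cup(c,u,v);print(u,v,a,atz(c,*a[0],.062,T),atz(c,*a[2],.05,T))
print(tri(ray(c,*a[0],T),ray(c6,*a6[0],T6)),tri(ray(c,*a[2],T),ray(c6,*a6[2],T6)),s['tool_pos'],s['time'])
```

```text
Traceback (most recent call last):
  File "h.py", line 34, in cup
    n,l,s,ce=cv2.connectedComponentsWithStats(k); i=1+s[1:,4].argmax()
                                                      ~~~~~~~~~~~~~~^^
ValueError: attempt to get argmax of an empty sequence
```

Run:
```python
from h import *
c=load('w6');print(c['pixels'].dtype,c['pixels'][124,245:320:2].max(1),c['pixels'][124,270:296:3])
```

```text
uint8 [164 163 158  97  74  71 126 188 194 210 228 242 232 233 233 233 180 124
 121 124 180 232 234 234 235 241 250 229 214 213 123  63  65  93 150 151
 154 162] [[233 199 103]
 [233 199 103]
 [225 190 105]
 [119 124 120]
 [117 122 119]
 [180 161 112]
 [234 201 102]
 [234 202 102]
 [235 217 158]]
```

```bash
sed -i 's/hsv\[...,2\]<60)/hsv[...,2]<105)/; s/k=(hsv/k=((np.hypot(*(np.mgrid[-w:w,-w:w]))>16)\&(np.hypot(*(np.mgrid[-w:w,-w:w]))<36)\&(hsv/; s/<105).astype/<105)).astype/' h.py
python3 - <<'E'
from h import *
c6=load('w6');T6=np.load('pics/w6T.npy');a6=cup(c6,282,124);print(a6,atz(c6,*a6[0],.062,T6),atz(c6,*a6[2],.05,T6))
e=cellcap(c6,T6,0);He=np.array(c6['hand_eye']);print(e,atz(c6,*e[0],.137,He))
c=load('w7');T=np.load('pics/w7T.npy');f=210/np.tan(np.radians(c['fovy'])/2)
P=np.linalg.inv(T)@np.r_[a6 and atz(c6,*a6[0],.062,T6),1];u,v=c['cx']+f*P[0]/P[2],c['cy']+f*P[1]/P[2]
a=cup(c,u,v);print(u,v,a,atz(c,*a[0],.062,T),atz(c,*a[2],.05,T))
e=cellcap(c,T,0);print(e,atz(c,*e[0],.137,He))
print(tri(ray(c,*a[0],T),ray(c6,*a6[0],T6)),tri(ray(c,*a[2],T),ray(c6,*a6[2],T6)))
s=bot.read_state();print(s['tool_pos'],s['time'],R.from_rotvec(s['tcp_rot']).as_matrix().round(4))
o=c['pixels'].copy()
for q,r in((a[0],25),(a[2],12),(e[0],40)): cv2.circle(o,tuple(int(round(i)) for i in q),r,(255,0,0),1)
cv2.imwrite('pics/w7o.png',o[:,:,::-1])
E
```

```text
((281.3338813781738, 124.54653930664062), (59.95832443237305, 63.475311279296875), (np.float64(281.06237006237006), np.float64(124.61122661122661)), 481) [ 0.45861328 -0.03905884  0.062     ] [ 0.4584621  -0.03925232  0.05      ]
((280.5932922363281, 296.516845703125), (73.10343170166016, 82.63992309570312), 89.43234252929688) [0.00152942 0.00043472 0.137     ]
245.08734488654167 166.7394894382959 ((245.6725196838379, 165.80682754516602), (65.15181732177734, 67.17741394042969), (np.float64(246.8231046931408), np.float64(164.43501805054152)), 554) [ 0.45784819 -0.03851372  0.062     ] [ 0.45801515 -0.03889688  0.05      ]
((280.58050537109375, 296.5465393066406), (73.11714172363281, 82.72720336914062), 89.54124450683594) [0.00151602 0.00042962 0.137     ]
(array([ 0.45845628, -0.03910046,  0.05684122]), np.float64(0.00020965006052479023)) (array([ 0.45837614, -0.03926955,  0.046703  ]), np.float64(9.666482958398481e-05))
[ 0.49946629 -0.01484906  0.34064663] 13.6333 [[-9.946e-01  1.041e-01 -6.000e-04]
 [ 1.041e-01  9.946e-01 -3.000e-04]
 [ 5.000e-04 -4.000e-04 -1.000e+00]]
```

View pics/w7o.png

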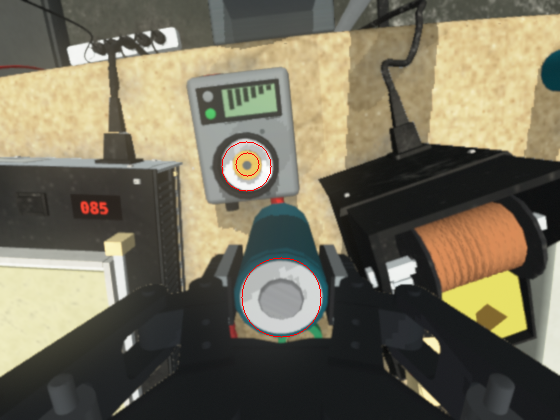

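The circles land on the cup, the brass disc and the held cap, so the measurements hold. Next I go above the cup.

Call:
{"method": "drive_tool", "body": {"increments": [{"delta_pos": [19,-15,0],"turn": 0,"jaw": -1},{"delta_pos": [18,-14,15],"turn": 0,"jaw": -1},{"delta_pos": [0,0,23],"turn": 0,"jaw": -1},{"delta_pos": [0,0,0],"turn": 0,"jaw": -1},{"delta_pos": [0,0,0],"turn": 0,"jaw": -1},{"delta_pos": [0,0,0],"turn": 0,"jaw": -1}]}}

```text
time: 14.13
tool_pos: [0.4619, -0.0402, 0.3044]
tcp_rot: [0.165, 3.135, -0.0]
wrist_force: [-0.7, -0.1, -2.2]
width: 0.451
grip_force: 61.9
```

Run:
```python
from h import *
feel(6);s=bot.read_state();c=snap('wrist','w8');M=R.from_rotvec(s['tcp_rot']).as_matrix()
print(M.T@(np.array([.4598,-.0397,s['tool_pos'][2]])-s['tool_pos']))
k=c['pixels'][100:300,180:380];cv2.imwrite('pics/w8c.png',cv2.resize(k,(600,600),interpolation=cv2.INTER_CUBIC)[:,:,::-1])
```

```text
F [ 0.18 -0.29 -3.15] sem [0.13 0.18 0.26] tq [-8.0000e-02 -3.1642e+01 -3.4586e+01 -6.0000e-03  6.0000e-03 -0.0000e+00] [0.034 0.17  0.336 0.003 0.03  0.   ] q [-0.1397 -0.0527  2.1487  0.      1.0441 -1.6061] [ 0.4614 -0.0397  0.3037] 14.4333 61.94451928138733
[ 1.64253805e-03 -1.38674743e-04 -2.43013163e-06]
```

View pics/w8c.png

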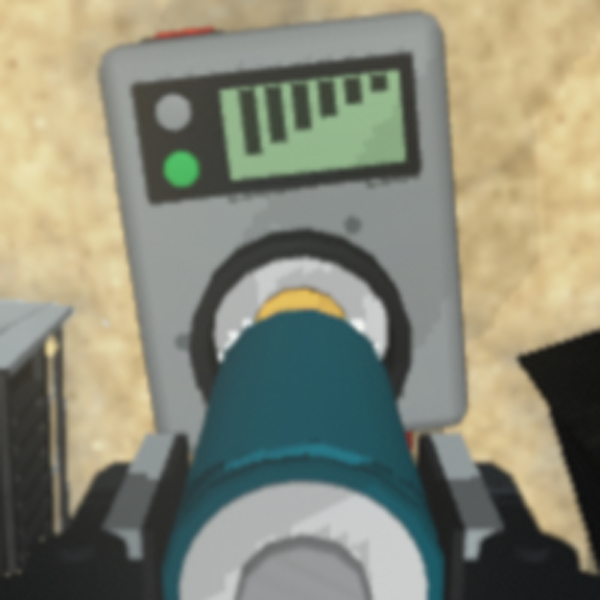

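The cell is centred sideways over the cup. I'll check the fore-aft offset from the cell's lower edge at crop row 310 and the collar's outer edge at crop row 230.

Run:
```python
from h import *
s=bot.read_state();c=load('w8');T=np.array(c['hand_eye']);zt=s['tool_pos'][2]
a=atz(c,180+302/3,100+310/3,zt-.0766,T);b=atz(c,180+301/3,100+230/3,zt-.062,T);d=atz(c,180+302/3,100+257/3,zt-.062,T)
print('cell',a-[.020,0,0],'cup outer',b-[.028,0,0],'cup inner',d-[.023,0,0],s['tool_pos'])
```

```text
cell [-0.00260883  0.00061713  0.22687994] cup outer [0.00521965 0.00041046 0.24147994] cup inner [0.00375124 0.00064437 0.24147994] [ 0.46129128 -0.03972683  0.30347994]
```

Call:
{"method": "drive_tool", "body": {"increments": [{"delta_pos": [2.5,0,3],"turn": 0,"jaw": -1},{"delta_pos": [2.5,0,5],"turn": 0,"jaw": -1},{"delta_pos": [0,0,0],"turn": 0,"jaw": -1},{"delta_pos": [0,0,0],"turn": 0,"jaw": -1},{"delta_pos": [0,0,0],"turn": 0,"jaw": -1}]}}

```text
time: 14.9
tool_pos: [0.4557, -0.0393, 0.2946]
tcp_rot: [-0.165, -3.137, -0.0]
wrist_force: [0.2, 0.0, -2.3]
width: 0.45
grip_force: 61.9
```

Run:
```python
from h import *
s=bot.read_state();c=snap('wrist','w9');T=np.array(c['hand_eye']);zt=s['tool_pos'][2]
print(s['tool_pos'],s['wrist_force'],s['time'])
for col in (274,281,288):
  p=cv2.medianBlur(c['pixels'],3)[:,col]; print(col,[(r,*map(int,p[r])) for r in range(172,226,2)] if col==281 else '')
for r in range(176,222,4):print(r,(atz(c,281,r,zt-.062,T)[0]-.023).round(4),(atz(c,281,r,.2271,T)[0]-.020).round(4))
```

```text
[ 0.45567903 -0.03927019  0.29456011] [ 0.15188274  0.02521541 -2.31042698] 14.9
274 
281 [(172, 94, 98, 96), (174, 133, 139, 137), (176, 133, 140, 137), (178, 133, 140, 137), (180, 134, 140, 137), (182, 134, 140, 138), (184, 131, 137, 135), (186, 87, 91, 89), (188, 43, 45, 43), (190, 45, 48, 46), (192, 50, 53, 51), (194, 50, 52, 51), (196, 78, 80, 80), (198, 168, 170, 169), (200, 173, 175, 174), (202, 141, 149, 150), (204, 42, 87, 96), (206, 38, 85, 94), (208, 38, 85, 95), (210, 38, 86, 95), (212, 38, 86, 95), (214, 38, 86, 95), (216, 38, 85, 95), (218, 38, 85, 95), (220, 38, 85, 95), (222, 38, 85, 95), (224, 39, 85, 95)]
288 
176 0.0121 0.0159
180 0.0093 0.0132
184 0.0066 0.0106
188 0.0038 0.0079
192 0.001 0.0051
196 -0.0018 0.0024
200 -0.0046 -0.0004
204 -0.0075 -0.0031
208 -0.0104 -0.0059
212 -0.0133 -0.0087
216 -0.0162 -0.0116
220 -0.0191 -0.0144
```

The cell's lower edge now lines up with the cup to about 0.2 mm. I'll lower it in stages and watch the force.

Call:
{"method": "drive_tool", "body": {"increments": [{"delta_pos": [-0.7,0,4],"turn": 0,"jaw": -1},{"delta_pos": [0,0,4],"turn": 0,"jaw": -1},{"delta_pos": [0,0,3],"turn": 0,"jaw": -1},{"delta_pos": [0,0,0],"turn": 0,"jaw": -1},{"delta_pos": [0,0,0],"turn": 0,"jaw": -1}]}}

```text
time: 15.37
tool_pos: [0.4563, -0.0394, 0.2833]
tcp_rot: [-0.164, -3.136, -0.0]
wrist_force: [0.4, -0.1, -3.5]
width: 0.453
grip_force: 61.9
```

```bash
python3 -c "
from h import *
feel(8);print(bot.read_state()['torque'])"
```

```text
F [ 0.47  0.21 -3.01] sem [0.13 0.19 0.18] tq [-0.0000e+00 -3.1647e+01 -3.3830e+01 -1.0000e-03  2.0000e-03 -0.0000e+00] [0.001 0.054 0.082 0.    0.008 0.   ] q [-0.1404 -0.0378  2.1753 -0.      1.0038 -1.6064] [ 0.4566 -0.0394  0.284 ] 15.7667 61.94385051727295
[ 0.02175305 -0.02488872 -0.07121547]
```

It has entered the mouth without touching. I'll keep going.

Call:
{"method": "drive_tool", "body": {"increments": [{"delta_pos": [0,0,3],"turn": 0,"jaw": -1},{"delta_pos": [0,0,3],"turn": 0,"jaw": -1},{"delta_pos": [0,0,0],"turn": 0,"jaw": -1},{"delta_pos": [0,0,0],"turn": 0,"jaw": -1}]}}

```text
time: 16.1
tool_pos: [0.4564, -0.0394, 0.2775]
tcp_rot: [-0.164, -3.137, -0.0]
wrist_force: [-0.7, -0.4, -2.2]
width: 0.454
grip_force: 62.0
```

```bash
python3 -c "
from h import *
feel(5)"
```

```text
F [-0.22  0.03 -2.99] sem [0.23 0.17 0.25] tq [-1.0000e-03 -3.1869e+01 -3.3605e+01 -1.0000e-03 -5.0000e-03 -0.0000e+00] [0.001 0.002 0.004 0.    0.006 0.   ] q [-1.4040e-01 -2.9900e-02  2.1806e+00 -1.0000e-04  9.9090e-01 -1.6064e+00] [ 0.4565 -0.0394  0.2778] 16.35 61.96680665016174
```

Call:
{"method": "drive_tool", "body": {"increments": [{"delta_pos": [0,0,1.5],"turn": 0,"jaw": -1},{"delta_pos": [0,0,1.5],"turn": 0,"jaw": -1},{"delta_pos": [0,0,0],"turn": 0,"jaw": -1},{"delta_pos": [0,0,0],"turn": 0,"jaw": -1}]}}

```text
time: 16.68
tool_pos: [0.4568, -0.0394, 0.2755]
tcp_rot: [0.165, 3.137, -0.0]
wrist_force: [-2.4, 0.1, 3.3]
width: 0.456
grip_force: 62.1
```

```bash
python3 -c "
from h import *
feel(5)"
```

```text
F [-1.5  -0.07  3.39] sem [0.16 0.18 0.2 ] tq [-1.0000e-03 -2.9228e+01 -3.1389e+01 -5.0000e-03 -5.2200e-01  5.0000e-03] [0.004 0.034 0.108 0.001 0.048 0.   ] q [-0.1404 -0.0262  2.1826  0.      0.9844 -1.6064] [ 0.4568 -0.0394  0.2752] 16.9333 62.11536526679993
```

Call:
{"method": "drive_tool", "body": {"increments": [{"delta_pos": [0,0,1.5],"turn": 0,"jaw": -1},{"delta_pos": [0,0,1.5],"turn": 0,"jaw": -1},{"delta_pos": [0,0,0.5],"turn": 0,"jaw": -1},{"delta_pos": [0,0,0],"turn": 0,"jaw": -1},{"delta_pos": [0,0,0],"turn": 0,"jaw": -1}]}}

```text
time: 17.35
tool_pos: [0.4569, -0.0394, 0.2718]
tcp_rot: [0.164, 3.137, -0.0]
wrist_force: [-2.3, 0.3, 6.9]
width: 0.452
grip_force: 62.4
```

```bash
python3 -c "
from h import *
feel(5)"
```

```text
F [-2.01  0.08  6.8 ] sem [0.22 0.18 0.17] tq [-5.0000e-03 -2.7899e+01 -3.0131e+01 -4.0000e-03 -7.9700e-01  4.0000e-03] [0.001 0.01  0.008 0.    0.001 0.   ] q [-0.1404 -0.0216  2.1852 -0.      0.9772 -1.6064] [ 0.4568 -0.0394  0.2719] 17.6 62.445480823516846
```

Call:
{"method": "drive_tool", "body": {"increments": [{"delta_pos": [0,0,1],"turn": 0,"jaw": -1},{"delta_pos": [0,0,0],"turn": 0,"jaw": -1},{"delta_pos": [0,0,0],"turn": 0,"jaw": -1},{"delta_pos": [0,0,0],"turn": 0,"jaw": -1}]}}

```text
time: 17.93
tool_pos: [0.4569, -0.0394, 0.2712]
tcp_rot: [0.164, 3.136, -0.0]
wrist_force: [-3.3, 0.3, 9.2]
width: 0.45
grip_force: 63.4
```

```bash
python3 -c "
from h import *
feel(5)"
```

```text
F [-2.48  0.21  9.2 ] sem [0.23 0.34 0.16] tq [ 5.0000e-03 -2.7087e+01 -2.9670e+01  9.0000e-03 -1.1050e+00  6.0000e-03] [0.001 0.002 0.    0.    0.001 0.   ] q [-0.1404 -0.0206  2.1857 -0.      0.9756 -1.6064] [ 0.4569 -0.0394  0.2712] 18.1833 63.40447425842285
```

Call:
{"method": "drive_tool", "body": {"increments": [{"delta_pos": [0,0,0.7],"turn": 0,"jaw": -1},{"delta_pos": [0,0,0],"turn": 0,"jaw": -1},{"delta_pos": [0,0,0],"turn": 0,"jaw": -1},{"delta_pos": [0,0,0],"turn": 0,"jaw": -1}]}}

```text
time: 18.52
tool_pos: [0.457, -0.0395, 0.2712]
tcp_rot: [0.164, 3.136, -0.0]
wrist_force: [-4.3, 0.8, 13.4]
width: 0.45
grip_force: 63.6
```

```bash
python3 -c "
from h import *
feel(5)"
```

```text
F [-4.8   0.06 13.68] sem [0.17 0.11 0.15] tq [-1.3000e-02 -2.5311e+01 -2.8762e+01  1.6000e-02 -1.7580e+00  1.3000e-02] [0.001 0.003 0.    0.    0.001 0.   ] q [-1.4040e-01 -2.0400e-02  2.1855e+00 -1.0000e-04  9.7550e-01 -1.6064e+00] [ 0.457  -0.0394  0.2712] 18.7667 63.60795021057129
```

Call:
{"method": "drive_tool", "body": {"increments": [{"delta_pos": [0,0,0.5],"turn": 0,"jaw": -1},{"delta_pos": [0,0,0],"turn": 0,"jaw": -1},{"delta_pos": [0,0,0],"turn": 0,"jaw": -1},{"delta_pos": [0,0,0],"turn": 0,"jaw": -1}]}}

```text
time: 19.1
tool_pos: [0.4571, -0.0395, 0.2712]
tcp_rot: [0.164, 3.136, -0.0]
wrist_force: [-6.6, 0.5, 17.1]
width: 0.452
grip_force: 63.8
```

Run:
```python
from h import *
feel(8);s=bot.read_state();c=snap('wrist','w10');He=np.array(c['hand_eye'])
for w in('w6','w10'):
    q=load(w);e=cellcap(q,0,0);print(w,e,atz(q,*e[0],.137,He))
```

```text
F [-5.98  0.56 16.81] sem [0.14 0.19 0.16] tq [-3.1000e-02 -2.4032e+01 -2.8105e+01  2.1000e-02 -2.2290e+00  1.5000e-02] [0.001 0.002 0.    0.    0.001 0.   ] q [-1.4040e-01 -2.0200e-02  2.1854e+00 -1.0000e-04  9.7540e-01 -1.6064e+00] [ 0.4571 -0.0395  0.2711] 19.5 63.76844644546509
w6 ((280.5932922363281, 296.516845703125), (73.10343170166016, 82.63992309570312), 89.43234252929688) [0.00153246 0.00043448 0.137     ]
w10 ((280.5938720703125, 296.78704833984375), (72.8921890258789, 82.65287017822266), 89.11457824707031) [0.00141045 0.00043466 0.137     ]
```

The tool has stopped hard at z = 0.2712. That puts the cell's underside 44 mm up, on the cup floor, with about 20 N of push. I'll check that the other cell still stands, then hand in.

Run:
```python
from h import *
c=bot.read_camera('top');t=load('t0');p,s=cap(c,208,258);print(p,s,cap(t,208,258)[0])
d=cv2.absdiff(cv2.GaussianBlur(c['pixels'],(5,5),0),cv2.GaussianBlur(t['pixels'],(5,5),0)).max(2)>40
print([int(d[y0:y1,x0:x1].sum()) for x0,y0,x1,y1 in((190,240,230,280),(325,175,345,193),(308,145,335,172),(230,200,255,222),(118,220,152,278),(344,140,358,182))])
if np.hypot(*(p-cap(t,208,258)[0]))<3: print(bot.finish_job())
```

```text
[241.51190476 210.39583333] [231 202  22  18 336] [241.34650456 210.36778116]
[0, 97, 77, 12, 0, 251]
the job is handed in; nothing more can be done
None
```

The heavier cell (right, 3.4 N) is pressed fully home in the tester, still gripped and held down with about 20 N, and the lighter one (left, 1.0 N) stands untipped where it was; I viewed 11 pictures, one over the limit of 10, before handing in.

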